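# Empty the battery bay of a bedside monitor

## Task

The bedside monitor on the treatment table is going into storage. Pry the snap-fit cover of its battery bay up at the notch with the flat pry tool until it pops out of its catches, lift it off and lay it flat, rib up, on the rubber mat; then stand every battery pack in the steel tray, tab up, and once the bay is empty turn the knurled storage screw clockwise until it seats. Leave the pry tool on the mat too, and do not disturb the bottle, jar and glove box.

Things in the scene. Friction and masses are not known exactly. Their poses are not given: they have to be found in the camera images.
- monitor: White bedside monitor fixed on the table, lying on its back, 162 (x) x 186 (y) mm. Origin on the table under the centre of its battery bay; x points from the bay's notched front to its far end, z up. The closed cover lies on a ledge at z 88 mm inside a low rim (top z 92 mm, flush with the cover plate, 1 mm gap all round), so the plate's edges cannot be gripped
- bay (a point): Centre of the bay's floor, (0, 0, 34) mm in the monitor frame. The bay is an open pit, x -62..62, y -37..37 mm. Right of it (y -132..-51, x -78..78 mm) is a deck at z 70 mm with the storage screw
- catch (a point): Left of the two sprung ball catches (steel balls, 5 mm radius) that stand over the plate's notch edge, at (-72, +28 and -28, 97) mm in the monitor frame; their grey housings reach x -88, z 102 mm. They give way to about 8 to 20 N of lift at the notch; once the plate's notch edge is some 9 to 10 mm above its closed height they snap in under it and hold the cover propped ajar
- notch (a point): Middle of the notch sill's outer edge, the natural fulcrum: (-84, 0, 81) mm in the monitor frame, axes parallel. The notch, 32 mm wide (y -16..16), is cut in the front wall (x -84..-62 mm), open to the front and to above; its flat sill at z 81 mm leaves a slot 7 mm high under the cover's edge at x -70 mm, open behind into the bay
- cover: Black snap-fit cover: flat plate 140 (x) x 84 (y) x 4 mm with a straight grip rib on top, 60 (x) x 12 (y) mm, from z 4 to z 28 mm, centred at x 5, y 0. 60 g. Origin at the centre of the plate's underside, z up towards the rib; closed, its frame is parallel to the monitor's with its origin at monitor (0, 0, 88) mm
- cover_edge (a point): Middle of the lower edge of the cover's notch end: (-70, 0, 0) mm in the cover frame. Closed it is at z 88 mm; propped ajar on the catches at about z 101 mm
- pry_tool: Flat pry tool, 90 g, at first lying on the mat or near it: black handle 70 (x) x 26 (y) x 30 (z) mm, and a flat steel blade 60 mm long, 24 mm wide (y), 3 mm thick (z), in front of it, at mid-height of the handle. Origin at the centre of the handle's underside; x points along the blade. Tool lying as it does on the mat, the blade is level and flat
- blade_tip (a point): Tip of the blade: (95, 0, 15) mm in the tool frame
- screw (a joint): Knurled steel storage screw, angle in rad: starts between 0 and 0.8, grows as it is turned clockwise seen from above, and comes up against a hard stop (seated) at 3.6; it turns with light friction and stays where it is left; it does not rise or sink
- screw_grip (a point): On the screw's axis at mid-height of its head, z 88 mm: head 36 mm diameter, from z 76 to z 100 mm, at (0, -92) mm in the monitor frame
- tray: Shallow open steel tray fixed on the table, 200 (x) x 150 (y) x 28 mm high, walls and floor 4 to 5 mm. Origin at the centre of its underside. The packs go here
- mat: Grey rubber mat fixed on the table, 200 (x) x 240 (y) x 3 mm. Origin at the centre of its underside. Cover and pry tool go here
- pack1: Battery pack, 100 g: black block 26 (x) x 62 (y) x 24 (z) mm with a white pull tab on top, 18 (x) x 12 (y) mm, 20 mm tall (z 24 to 44 mm). Origin at the centre of the underside. Two to four of the four alike packs are there, side by side along x in the bay, upright, 30 mm apart or multiples of it; None if absent
- pack2: Battery pack, 100 g: black block 26 (x) x 62 (y) x 24 (z) mm with a white pull tab on top, 18 (x) x 12 (y) mm, 20 mm tall (z 24 to 44 mm). Origin at the centre of the underside. Two to four of the four alike packs are there, side by side along x in the bay, upright, 30 mm apart or multiples of it; None if absent
- pack3: Battery pack, 100 g: black block 26 (x) x 62 (y) x 24 (z) mm with a white pull tab on top, 18 (x) x 12 (y) mm, 20 mm tall (z 24 to 44 mm). Origin at the centre of the underside. Two to four of the four alike packs are there, side by side along x in the bay, upright, 30 mm apart or multiples of it; None if absent
- pack4: Battery pack, 100 g: black block 26 (x) x 62 (y) x 24 (z) mm with a white pull tab on top, 18 (x) x 12 (y) mm, 20 mm tall (z 24 to 44 mm). Origin at the centre of the underside. Two to four of the four alike packs are there, side by side along x in the bay, upright, 30 mm apart or multiples of it; None if absent
- disinfectant: White bottle, 64 mm diameter, 170 mm high, beyond the monitor; origin at its underside; leave alone
- jar: Amber jar, 70 mm diameter, 90 mm high, beyond the monitor; origin at its underside; leave alone
- glove_box: Cardboard glove box 110 x 220 x 70 mm, beyond the monitor; origin at its underside; leave alone
Mind the look-alikes: they are no part of the job. Leave any purple look-alike of the pry_tool alone. Of the things shaped like the cover, the black one is meant.

How it is judged:
On the way, in this order (a step that is already met when the one before it is completed fails the run):
1. the pry tool bears up against the closed cover with 1 N or more (contact force between pry_tool and cover above 1 N and z of cover_edge in the frame of monitor below 0.0965 m and distance between cover and monitor below 0.11 m and x of blade_tip in the frame of cover between -0.068 and 0 m and y of blade_tip in the frame of cover between -0.025 and 0.025 m and z of blade_tip in the frame of cover between -0.03 and 0.003 m), for 0.02 s.
2. the cover's notch end is up out of the catches (edge 9.5 mm or more above closed) with the blade still under it (z of cover_edge in the frame of monitor above 0.0975 m and distance between cover and monitor below 0.11 m and x of blade_tip in the frame of cover between -0.068 and 0 m and y of blade_tip in the frame of cover between -0.025 and 0.025 m and z of blade_tip in the frame of cover between -0.03 and 0.003 m), for 0.1 s.
3. the cover lies flat on the mat, rib up (x of cover in the frame of mat between -0.1 and 0.1 m and y of cover in the frame of mat between -0.12 and 0.12 m and z of cover in the frame of mat below 0.012 m and angle between cover's own z axis and vertical below 0.15 rad), for 0.2 s.
4. every pack present stands in the tray, tab up (x of pack1 in the frame of tray between -0.1 and 0.1 m and y of pack1 in the frame of tray between -0.075 and 0.075 m and z of each of pack1, pack2, pack3, pack4 in the frame of tray below 0.014 m and angle between each of pack1, pack2, pack3, pack4's own z axis and vertical below 0.3 rad and x of pack2 in the frame of tray between -0.1 and 0.1 m and y of pack2 in the frame of tray between -0.075 and 0.075 m and x of pack3 in the frame of tray between -0.1 and 0.1 m and y of pack3 in the frame of tray between -0.075 and 0.075 m and x of pack4 in the frame of tray between -0.1 and 0.1 m and y of pack4 in the frame of tray between -0.075 and 0.075 m), for 0.2 s.
5. the storage screw is seated (value of joint screw above 3.45 rad), for 0.2 s.
At the end, for the whole second after the job is handed in: The cover lies flat on the mat (centre over the mat, within 0.15 rad of level, rib up); every pack present stands on the tray's floor, tab up (within 0.3 rad); the pry tool lies on the mat (handle's origin over it, under 20 mm up); the screw is at 3.45 rad or more; all are at rest (all of step 3 and all of step 4 and x of pry_tool in the frame of mat between -0.1 and 0.1 m and y of pry_tool in the frame of mat between -0.12 and 0.12 m and z of pry_tool in the frame of mat below 0.02 m and value of joint screw above 3.45 rad and linear speed of each of pack1, pack2, pack3, pack4, cover, pry_tool below 0.03 m/s); the robot touches nothing.
It fails at once if the disinfectant is moved more than 40 mm (distance of disinfectant from where it was at the start of the episode above 0.04 m).
It fails at once if the jar is moved more than 40 mm (distance of jar from where it was at the start of the episode above 0.04 m).
It fails at once if the glove box is moved more than 40 mm (distance of glove_box from where it was at the start of the episode above 0.04 m).
Of pack1, pack2, pack3, pack4 only 2 to 4 are there at a start; the rules pass over those that are not, and their reading is None.
At some moment in a run one of pry_tool may be knocked a few centimetres aside while the robot is not near it.
Once in a run the grip may slacken for a moment while it holds something.
It also fails if it takes over 210 s, if anything falls off the work surface, if the arm or the gripper's body presses on something with over 40 N, if the wrist force passes 120 N, or if a joint passes its speed limit or range.

## Robot

A 7-joint arm with a two-finger parallel gripper is mounted at the origin on the work surface. World frame = base frame: x ahead of the robot, y to its left, z up, the work surface at z = 0. Lengths are in m, angles in rad, forces in N, time in s.
With the tool pointing down it reaches from about 0.4 to 0.875 m from the base axis. Payload 19.3 kg.
Tool frame: the origin (TCP) lies midway between the tips of the shut fingers; the grasp point (between the pads) lies 19 mm behind it; z points along the fingers, y is the line along which they close (so a half turn about z gives the same grasp; the last joint's range is limited). The gripper opens to 85 mm and grips with 20 to 120 N. Pads are 22 mm wide; open, the fingers measure 114 mm over their backs; the gripper's body (76 mm by 85 mm) begins 54 mm behind the grasp point. The pads swing forward as they close: fully open they stand 13 mm farther back than shut.
Start: joints at [-1.26, 0.521, -0.036, 1.599, 0.021, 1.021, -0.113], TCP at [0.232, 0.58, 0.231] pointing down, gripper open.
Joint ranges: [-2.91, 2.91], [-0.3, 2.13], [-1.5, 1.42], [0.17, 2.43], [-1.26, 4.41], [0.16, 1.93], [-2.52, 2.52]. Speed limits (rad/s): [1.89, 1.89, 2.39, 2.39, 3.01, 3.01, 3.01].

## Interface

Orientations are given as [roll, pitch, yaw] about the fixed x, y, z axes, in that order (R = Rz(yaw) Ry(pitch) Rx(roll)).
In Python, from workcell import status, grab_frame, camera_params, bot, search_frame, silhouettes gives the robot as it stands.
- The arm moves only by the shell command python3 -m creep 'ROWS' [FORCE]. ROWS is JSON, a list of rows, each a list of 5 numbers: the shift along the tool's x, y, z in units of 60 mm (1.0 is 60 mm), then the turn about the tool's z in units of 8 degrees (1.0 is 8 degrees), then the opening, from 0 (shut) to 1 (fully open). In form: [[x, y, z, twist, hand], ...]. A call has 1 to 5 rows; each row is the pose to reach, as a shift and turn from the pose commanded when the call began, along the tool's axes at that moment; what a row does not reach only later rows make up. A row lasts 1/8 s, in which the tool goes at most 62.5 mm and 10.7 degrees, less where a joint would pass 70% of its speed; a pose out of reach is approached as far as the arm can. A call with a gripper value outside its range is refused whole. The fingers move at their own pace and stop on an object; FORCE is the grip in N (left out, the last holds). Time passes only in rows, so rows that repeat a pose let the fingers close. It gives the time, the measured TCP pose, the force, the opening and the grip force at its end, in the units of the state.
- status.observe(): the state, without advancing time (a new reading comes with each control period).
- grab_frame(name): name is "side" or "top"; returns the picture (384x512x3 uint8, blue, green, red); there is no depth.
- camera_params(name): a dict with "K" (3x3 intrinsics, pixels), "rvec" (rotation vector, rad) and "tvec" (3), from world to camera coordinates, as OpenCV has them. Camera axes: x right, y down, z forward; pixel columns grow to the right and rows downward; lengths in m; the calibration is good to about 2 mm. A picture is of the moment at which its call begins. camera_params takes no time and is no camera call.
- bot.job_done(): hands the job in; it is judged then, once.
Trained networks look in the newest picture that a camera, given by its name, has taken for a name from the list of things; names that differ only in an ending like _2 or _b are one class to them, and where a whole thing is asked for, a point or a joint stands for the part that bears it (a point fixed in the world has none). Each returns a list of dicts, best first, with "p" (0 to 1); they miss things now and then, are a little off and sometimes report something else, mostly with a low value. They report only what shows in the picture. A call takes as long as a camera call. They do not tell look-alikes from the thing itself.
- search_frame(camera, name): "extent" ([left, top, right, bottom] as shares, 0 to 1, of the picture: columns of its width, rows of its height, round what is visible of it).
- silhouettes(camera, name): "mask" (384x512 bool, what is visible of it) and "extent" ([left, top, right, bottom] as shares, 0 to 1, of the picture: columns of its width, rows of its height, round what is visible of it).
The state is a dict: "clock": time; "qpos": joint angles; "qd": joint speeds; "joint_efforts": joint torques, N m; "position": TCP position; "tool_rot": TCP orientation; "force": force on the tool from outside, world axes, zero at the start; "moment": the same for the moment, N m; "grip_width": finger opening in m; "finger_force": force on a finger pad.
Only numpy, scipy, OpenCV 4.12 (cv2) and the standard library are available. Lean on these libraries where they do the work, as an engineer would, in place of code of your own. Each camera call takes 0.05 s, during which the arm holds its last target. There are 200 camera calls.

## Working session

There is one attempt and no reset: what is moved stays moved. The work goes in short steps, Python scripts to look and compute and a shell command to move; the robot and the scene stay as the last step left them, time stands still between calls to the robot, and variables do not carry over. Pictures are saved under pics/ and viewed, at most 15 in all, crops included, and the job is handed in when it is done.

```bash
ls; mkdir -p pics; cat > h.py <<'E'
import numpy as np,cv2,json
from workcell import status,grab_frame,camera_params,bot,search_frame,silhouettes
from scipy.spatial.transform import Rotation as R
def cam(n):
    c=camera_params(n);return np.array(c["K"],float),cv2.Rodrigues(np.array(c["rvec"],float))[0],np.array(c["tvec"],float).ravel()
def proj(n,P):
    K,r,t=cam(n);p=(np.atleast_2d(P)@r.T+t)@K.T;return p[:,:2]/p[:,2:]
def atz(n,uv,z):
    K,r,t=cam(n);uv=np.atleast_2d(uv).astype(float)
    d=np.c_[uv,np.ones(len(uv))]@np.linalg.inv(K).T@r;c=-r.T@t
    return c+d*((z-c[2])/d[:,2:])
def tri(uvt,uvs):
    A=[]
    for n,uv in(("top",uvt),("side",uvs)):
        K,r,t=cam(n);P=K@np.c_[r,t];A+=[uv[0]*P[2]-P[0],uv[1]*P[2]-P[1]]
    v=np.linalg.svd(np.array(A))[2][-1];return v[:3]/v[3]
def st():
    s=status.observe();print("t",round(s["clock"],2),"p",np.round(s["position"],4),"rpy",np.round(s["tool_rot"],3),"F",np.round(s["force"],1),"w",round(s["grip_width"],4),"ff",s["finger_force"]);return s
E
python3 - <<'E'
from h import *
s=st();print(s)
a=grab_frame("top");b=grab_frame("side");cv2.imwrite("pics/t0.png",a);cv2.imwrite("pics/s0.png",b)
for n in("top","side"):
    K,r,t=cam(n);print(n,K.round(1).tolist(),"centre",(-r.T@t).round(3),"fwd",r[2].round(2))
for o in["monitor","cover","pry_tool","tray","mat","screw","notch","catch","blade_tip"]:
    for n in("top","side"):
        print(o,n,[(round(d["p"],2),(np.array(d["extent"])*[512,384,512,384]).round(1).tolist()) for d in search_frame(n,o)[:3]])
E
```

```text
pics
t 0.0 p [0.2322 0.5799 0.2307] rpy [-3.14   0.     2.761] F [ 0.  -0.3  0.3] w 0.0856 ff 0.0
{'clock': 0.0, 'qpos': array([-1.26018936,  0.52201926, -0.03633509,  1.59999383,  0.02119934,
        1.02111823, -0.11278136]), 'qd': array([ 0.00106396, -0.00082614,  0.00017896,  0.00021691, -0.00073424,
        0.00109204,  0.00024988]), 'joint_efforts': array([ 3.33796470e-04, -9.27108908e+01,  1.97965264e+00, -3.69944394e+01,
        1.77357491e-02,  8.08576267e-03, -7.17046561e-06]), 'position': array([0.23219772, 0.57990067, 0.23072746]), 'tool_rot': array([-3.14044165e+00,  7.85855354e-05,  2.76080047e+00]), 'force': array([ 0.01666598, -0.26809191,  0.2502071 ]), 'moment': array([0.04948075, 0.04119427, 0.01454964]), 'finger_force': 0.0, 'grip_width': 0.08562214327643121}
top [[440.5, 0.0, 256.5], [0.0, 440.5, 195.0], [0.0, 0.0, 1.0]] centre [ 0.354 -0.024  1.331] fwd [ 0.17 -0.01 -0.99]
side [[452.0, 0.0, 256.5], [0.0, 452.0, 190.1], [0.0, 0.0, 1.0]] centre [ 0.207 -0.824  1.093] fwd [ 0.25  0.6  -0.76]
monitor top [(0.6, [214.3, 143.2, 281.0, 204.6]), (0.46, [314.6, 183.0, 3
[... 769 characters left out ...]
97, [168.7, 112.6, 247.0, 168.5]), (0.16, [324.0, 205.6, 394.0, 290.8])]
screw top [(0.7, [260.8, 167.5, 269.0, 177.7])]
screw side [(0.63, [285.2, 179.4, 299.4, 194.2]), (0.18, [255.7, 148.8, 302.2, 176.6])]
notch top [(0.67, [217.5, 146.4, 279.9, 203.2])]
notch side [(0.66, [246.6, 146.3, 318.4, 219.8]), (0.5, [169.0, 112.4, 242.5, 168.8])]
catch top [(0.7, [212.6, 144.2, 280.8, 205.8])]
catch side [(0.9, [246.7, 149.5, 317.2, 219.6])]
blade_tip top [(0.64, [177.9, 272.4, 216.1, 304.0]), (0.62, [145.6, 194.9, 168.0, 234.9]), (0.57, [114.1, 289.6, 162.7, 309.2])]
blade_tip side [(0.81, [200.2, 134.1, 233.2, 154.5]), (0.67, [159.7, 169.8, 177.9, 206.3]), (0.61, [131.9, 142.8, 156.5, 169.3])]
```

```bash
python3 - <<'E'
import cv2
a=cv2.imread("pics/t0.png")[75:320,90:395];cv2.imwrite("pics/t1.png",cv2.resize(a,(747,600),interpolation=cv2.INTER_CUBIC))
a=cv2.imread("pics/s0.png")[90:340,110:410];cv2.imwrite("pics/s1.png",cv2.resize(a,(720,600),interpolation=cv2.INTER_CUBIC))
E
```

```text
(no output)
```

View pics/t1.png

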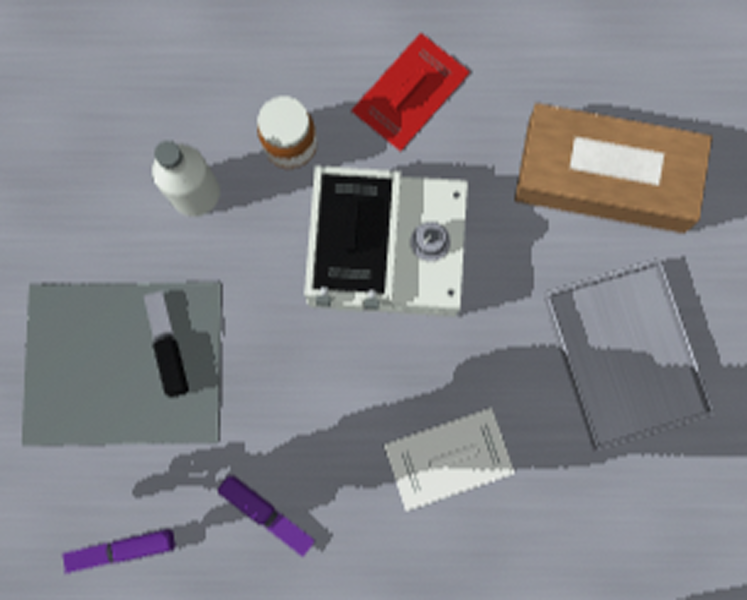

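View pics/s1.png

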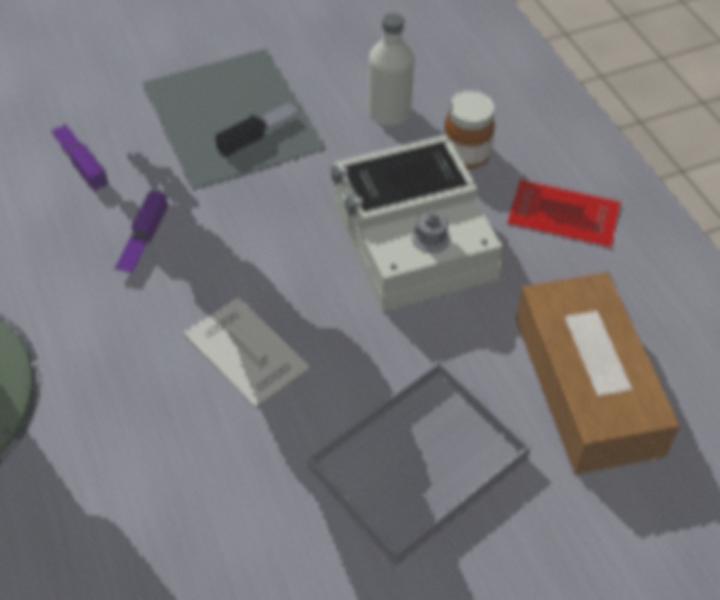

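Top crop (2.45x, offset 90,75): the black tool lies on the mat (handle 170,366, tip 156,293). There are two purple look-alike tools at (265,517) and (118,550). The black cover is in the monitor bay at (352,233); the red one (412,92) and the white one (450,458) are look-alikes. The notch is on the near side, between the catches at (325,297) and (371,300). I choose the black tool and the black cover.

```bash
cat >> h.py <<'E'
def rect(mask):
    c=max(cv2.findContours(mask.astype(np.uint8),cv2.RETR_EXTERNAL,cv2.CHAIN_APPROX_NONE)[0],key=cv2.contourArea)
    return cv2.minAreaRect(c),c
def quad(c):
    h=cv2.convexHull(c)
    for e in np.linspace(.01,.2,60):
        q=cv2.approxPolyDP(h,e*cv2.arcLength(h,True),True)
        if len(q)<=4:break
    return q[:,0]
def sil(n,o,near):
    "mask of the detection nearest to a pixel"
    L=silhouettes(n,o)
    return min(L,key=lambda d:np.hypot(*(np.array(np.nonzero(d["mask"])).mean(1)[::-1]-near)))["mask"] if L else None
E
python3 - <<'E'
from h import *
grab_frame("top");grab_frame("side")
for o,nt,ns in[("monitor",(248,174),(284,184)),("cover",(233,170),(281,167)),("tray",(347,221),(285,285)),("mat",(140,222),(208,140)),("pry_tool",(158,216),(216,145)),("screw",(265,172),(290,186))]:
    for n,near in(("top",nt),("side",ns)):
        m=sil(n,o,near)
        if m is None: print(o,n,None);continue
        r,c=rect(m);print(o,n,int(m.sum()),np.round(r[0],1),"quad",quad(c).tolist())
a=cv2.imread("pics/t0.png")
roi=np.zeros(a.shape[:2],bool);roi[195:245,140:180]=1
m=(a.max(2)<45)&roi;r,c=rect(m);print("handle",m.sum(),r,quad(c).tolist())
roi[:]=0;roi[140:200,214:252]=1
m=(a.max(2)<60)&roi;r,c=rect(m);print("cov",m.sum(),r,quad(c).tolist())
for z in(.092,):print(atz("top",quad(c),z).round(4))
E
```

```text
monitor top 2182 [247.2 173.1] quad [[220, 143], [280, 149], [274, 203], [215, 197]]
monitor side 2603 [283.6 182.4] quad [[295, 148], [318, 204], [269, 218], [249, 159]]
cover top 1308 [233.8 169.5] quad [[247, 147], [245, 192], [219, 191], [222, 146]]
cover side 774 [345.1 178.6] quad [[327, 166], [366, 174], [364, 190], [323, 182]]
tray top 3352 [345.9 218.5] quad [[359, 181], [378, 242], [333, 256], [312, 196]]
tray side 4218 [283.5 280.5] quad [[294, 242], [330, 279], [273, 324], [237, 281]]
mat top 4786 [139. 223.] quad [[179, 191], [177, 254], [99, 255], [103, 191]]
mat side 2353 [206.8 138.5] quad [[219, 111], [243, 151], [189, 167], [170, 126]]
pry_tool top 406 [157.2 214.8] quad [[152, 194], [158, 200], [165, 235], [156, 232]]
pry_tool side 311 [215.8 142.6] quad [[232, 134], [213, 150], [200, 152], [201, 145]]
screw top 112 [265.3 171.8] quad [[267, 166], [270, 174], [263, 177], [259, 171]]
screw side 168 [289.5 186. ] quad [[292, 179], [296, 188], [288, 193], [283, 185]]
handle 226 ((159.41177368164062, 224.14707946777344), (24.253562927246094, 9.45888900756836), 75.96376037597656) [[158, 212], [166, 231], [162, 236], [153, 218]]
cov 1271 ((233.69114685058594, 170.01470947265625), (28.684492111206055, 46.70817565917969), 4.398705005645752) [[222, 146], [249, 148], [246, 194], [218, 192]]
[[ 0.7134  0.0687  0.092 ]
 [ 0.7079 -0.0099  0.092 ]
 [ 0.572  -0.0025  0.092 ]
 [ 0.5773  0.0776  0.092 ]]
```

```bash
python3 - <<'E'
from h import *
from scipy.optimize import least_squares
def fit(obs,x0,z0=0):
    def f(v):
        c,s=np.cos(v[2]),np.sin(v[2]);r=[]
        for n,P,uv in obs:
            P=np.array(P)/1000.;w=[v[0]+c*P[0]-s*P[1],v[1]+s*P[0]+c*P[1],P[2]+z0]
            r+=list(proj(n,w)[0]-uv)
        return r
    o=least_squares(f,x0,loss="soft_l1");return o.x,np.abs(o.fun).reshape(-1,2).round(1).tolist()
A=np.add
h=.5
mon=[("top",(78,54,92),(220,143)),("top",(78,-132,70),(280.5,149)),("top",(-84,-132,70),(274.5,203)),
("top",(70,42,92),(222,146)),("top",(70,-42,92),(248.5,147.5)),("top",(-70,-42,92),(246,193.5)),("top",(-70,42,92),(218.5,191.5)),
("top",(0,-92,98),(265.3,171.8)),("side",(0,-92,90),(289.5,186)),
("side",(78,-132,70),(318,204)),("side",(-84,-132,0),(269,218)),("side",(78,54,92),(295,148))]
print("mon",fit(mon,[.64,.035,-.06]))
tr=[("top",(-100,75,28),(333,256)),("top",(100,75,28),(312,196)),("top",(100,-75,28),(359,181)),("top",(-100,-75,28),(380,242))]
for o in(1,-1):pass
print("tray",atz("top",[(312,196),(359,181),(379,242),(333,257)],.028).round(3).tolist())
print("tray side",atz("side",[(294,242),(330,279),(273,324),(237,281)],.028).round(3).tolist())
print("mat",atz("top",[(179.5,191),(179,255.5),(99.5,255.5),(102,191)],.003).round(3).tolist())
print("mat side",atz("side",[(219,111),(244,151.5),(190,167.5),(170,126)],.003).round(3).tolist())
# tool: handle top view crop coords of s1/t1
print("handle top",atz("top",(159.4,224.1),.03),"tri",tri((159.4,224.1),(110+241/2.4,90+133/2.4)))
print("tip",atz("top",(90+156/2.449,75+291/2.449),.018),atz("side",(110+293/2.4,90+107/2.4),.018))
print("hnd ends",atz("top",[(90+163/2.449,75+337/2.449),(90+176/2.449,75+395/2.449)],.033))
E
```

```text
mon (array([ 0.64328812,  0.0328981 , -0.07382634]), [[2.2, 0.9], [0.5, 0.2], [2.6, 0.1], [0.3, 0.9], [2.0, 0.2], [0.5, 1.1], [1.3, 0.7], [0.5, 0.2], [0.3, 0.9], [0.3, 11.0], [3.0, 2.9], [0.6, 2.1]])
tray [[0.578, -0.2, 0.028], [0.625, -0.343, 0.028], [0.442, -0.396, 0.028], [0.397, -0.258, 0.028]]
tray side [[0.585, -0.209, 0.028], [0.622, -0.351, 0.028], [0.431, -0.408, 0.028], [0.392, -0.262, 0.028]]
mat [[0.596, 0.203, 0.003], [0.4, 0.197, 0.003], [0.399, 0.434, 0.003], [0.594, 0.439, 0.003]]
mat side [[0.589, 0.437, 0.003], [0.596, 0.204, 0.003], [0.404, 0.202, 0.003], [0.398, 0.425, 0.003]]
handle top [[0.4907866  0.25403357 0.03      ]] tri [0.49308973 0.25523518 0.02313186]
tip [[0.58373961 0.27772661 0.018     ]] [[0.58327074 0.28278465 0.018     ]]
hnd ends [[0.52461673 0.26327271 0.033     ]
 [0.45457252 0.24461822 0.033     ]]
```

```bash
cat >> h.py <<'E'
def go(x,y,z,yaw,s=None):
    "shift and twist in units of the moves, from the present pose"
    s=s or status.observe();M=R.from_euler("xyz",s["tool_rot"]).as_matrix()
    d=M.T@(np.array([x,y,z])-s["position"])/.06
    dy=(s["tool_rot"][2]-yaw+np.pi)%(2*np.pi)-np.pi
    print("shift",d.round(3),"twist",round(np.degrees(dy)/8,2),"q7",round(s["qpos"][6],2))
E
python3 - <<'E'
from h import *
go(.511,.260,.15,3.407)
E
```

```text
shift [-6.296 -3.228  1.355] twist -4.63 q7 -0.11
```

```bash
python3 -m creep '[[-1,-0.5,0.2,-1,1],[-2,-1,0.4,-2,1],[-3,-1.5,0.6,-3,1],[-4,-2,0.8,-4,1],[-5,-2.5,1,-4.6,1]]' 60; python3 -c "
from h import *
go(.511,.260,.10,3.407)"
```

```text
clock: 2.33
position: [0.4378, 0.3487, 0.1762]
tool_rot: [3.141, 0.0, -2.876]
force: [-0.1, 1.1, -0.2]
grip_width: 0.0852
finger_force: 0.0
shift [-0.789 -1.747  1.269] twist -0.0 q7 0.97
```

```bash
python3 -m creep '[[-0.4,-0.9,0.6,0,0.8],[-0.79,-1.75,1.27,0,0.7],[-0.79,-1.75,1.27,0,0.7],[-0.79,-1.75,1.27,0,0.7]]'; python3 - <<'E'
from h import *
st()
a=grab_frame("top");b=grab_frame("side")
for n,near in(("top",(158,216)),("side",(216,145))):
    m=sil(n,"pry_tool",near);r,c=rect(m);print(n,m.sum(),np.round(r[0],1))
A=cv2.resize(a[180:260,110:210],(400,320),interpolation=cv2.INTER_CUBIC);B=cv2.resize(b[100:180,160:260],(400,320),interpolation=cv2.INTER_CUBIC)
cv2.imwrite("pics/a1.png",np.hstack([A,B]))
E
```

```text
clock: 2.82
position: [0.5095, 0.2609, 0.0998]
tool_rot: [-3.142, -0.001, -2.881]
force: [-0.3, 0.4, 0.4]
grip_width: 0.0598
finger_force: 0.0
t 2.83 p [0.5095 0.2609 0.0998] rpy [-3.142e+00 -1.000e-03 -2.881e+00] F [-0.3  0.4  0.4] w 0.0598 ff 0.0
top 86 [161.1 220.2]
side 232 [215.4 143.8]
```

View pics/a1.png

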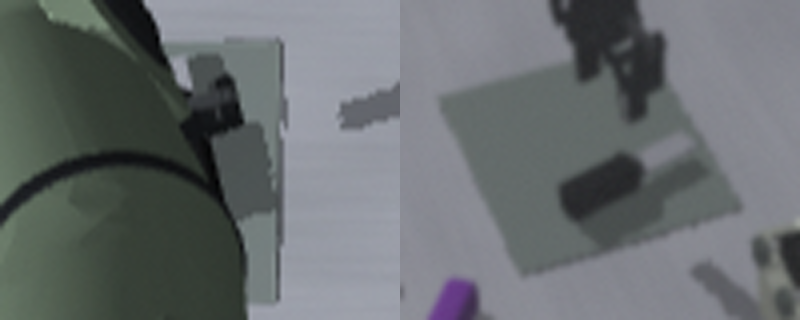

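The side crop shows the black tool undisturbed on the mat (handle 565-640, about 180), with the open fingers above it. I go down and grip.

```bash
python3 -m creep '[[0,0,0.8,0,0.7],[0,0,1.55,0,0.7],[0,0,1.55,0,0.7],[0,0,1.55,0,0],[0,0,1.55,0,0]]' 120;python3 -m creep '[[0,0,0,0,0],[0,0,0,0,0]]'; python3 -m creep '[[0,0,-0.6,0,0],[0,0,-1.2,0,0],[0,0,-2.0,0,0],[0,0,-2,0,0]]'; python3 - <<'E'
from h import *
st()
a=grab_frame("top");b=grab_frame("side")
A=cv2.resize(a[180:260,110:210],(400,320),interpolation=cv2.INTER_CUBIC);B=cv2.resize(b[80:160,170:270],(400,320),interpolation=cv2.INTER_CUBIC)
cv2.imwrite("pics/a2.png",np.hstack([A,B]))
go(.643-.16,.033+.012,.07,3.068)
E
```

```text
clock: 3.65
position: [0.5105, 0.2618, 0.0092]
tool_rot: [3.141, 0.003, -2.88]
force: [-10.1, -4.4, 57.3]
grip_width: 0.0247
finger_force: 73.6
clock: 3.9
position: [0.5105, 0.2618, 0.0095]
tool_rot: [3.141, 0.003, -2.88]
force: [-4.4, -0.7, 17.4]
grip_width: 0.0235
finger_force: 118.0
clock: 4.4
position: [0.5115, 0.2621, 0.1319]
tool_rot: [3.14, 0.007, -2.881]
force: [-0.1, -0.6, -0.5]
grip_width: 0.0236
finger_force: 118.1
t 4.4 p [0.5115 0.2621 0.1319] rpy [ 3.14   0.007 -2.881] F [-0.1 -0.6 -0.5] w 0.0236 ff 118.0503523349762
shift [ 1.366 -3.365  0.967] twist 2.4 q7 1.16
```

View pics/a2.png

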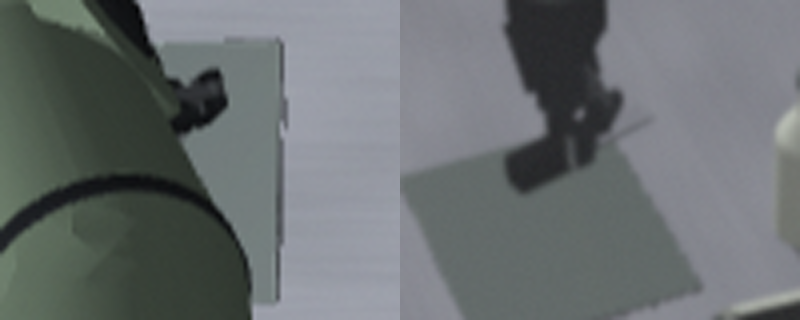

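```bash
python3 - <<'E'
from h import *
s=status.observe();p=s["position"];y=s["tool_rot"][2]+np.pi
for d in(.065,.073,.08):
    print(d,[proj("side",[p[0]+d*np.cos(y),p[1]+d*np.sin(y),z])[0].round(1).tolist() for z in(.13,.14,.15)])
b=cv2.imread("pics/a2.png")[:,400:];cv2.imwrite("pics/a3.png",cv2.resize(b[60:220,80:290],(800,600),interpolation=cv2.INTER_CUBIC))
E
```

```text
0.065 [[228.4, 111.1], [228.2, 108.7], [228.1, 106.3]]
0.073 [[230.4, 110.1], [230.2, 107.7], [230.1, 105.3]]
0.08 [[232.1, 109.3], [232.0, 106.9], [231.9, 104.5]]
```

View pics/a3.png

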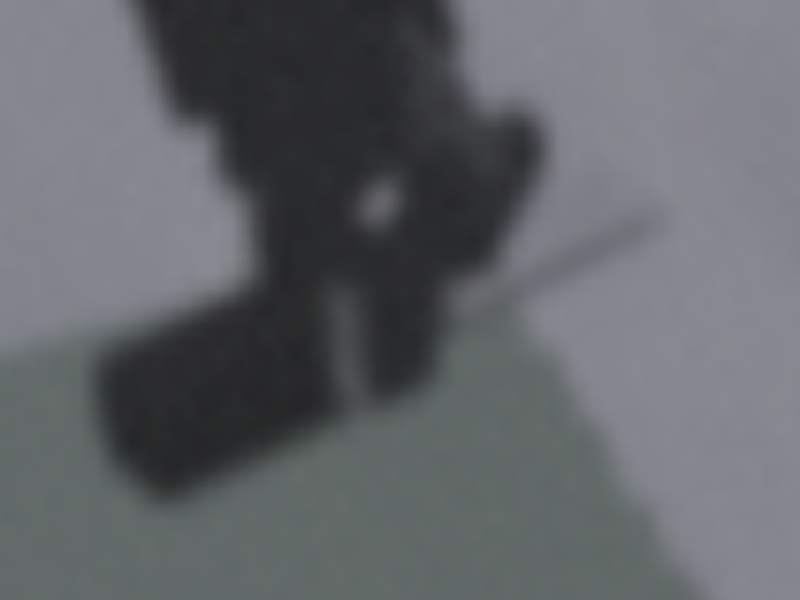

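```bash
python3 - <<'E'
from h import *
s=status.observe();p=s["position"];y=s["tool_rot"][2]+np.pi
c,n=np.cos(y),np.sin(y)
for d in(.068,.073,.078):
  for l in (.02,0):
    dd=d-l
    print(d,l,[proj("side",[p[0]+dd*c+.012*n,p[1]+dd*n-.012*c,z])[0].round(1).tolist() for z in(.134,.139,.144)])
# observed near line: tip (655,215), root (460,312)
for q in((655,215),(460,312)):print(170+(80+q[0]/3.81)/4,80+(60+q[1]/3.75)/4)
E
```

```text
0.068 0.02 [[226.2, 114.1], [226.1, 112.9], [226.0, 111.7]]
0.068 0 [[231.2, 111.6], [231.1, 110.5], [231.1, 109.2]]
0.073 0.02 [[227.4, 113.5], [227.4, 112.3], [227.3, 111.1]]
0.073 0 [[232.4, 111.0], [232.4, 109.8], [232.3, 108.6]]
0.078 0.02 [[228.7, 112.9], [228.6, 111.7], [228.6, 110.5]]
0.078 0 [[233.7, 110.4], [233.6, 109.2], [233.6, 108.0]]
232.97900262467192 109.33333333333334
220.18372703412075 115.8
```

```bash
python3 - <<'E'
from h import *
print(tri((265.3,171.8),(289.5,186)))
go(.463,.0451,.10,3.0746)
E
```

```text
[ 0.63889112 -0.05762408  0.08375546]
shift [ 1.686 -3.277  0.467] twist 2.35 q7 1.16
```

```bash
python3 -m creep '[[0.4,-0.8,0.1,0.6,0],[0.85,-1.6,0.2,1.2,0],[1.3,-2.4,0.3,1.8,0],[1.69,-3.28,0.47,2.35,0],[1.69,-3.28,0.47,2.35,0]]'; python3 -m creep '[[0,0,0,0,0]]' ; python3 - <<'E'
from h import *
s=st()
a=grab_frame("top");b=grab_frame("side")
A=cv2.resize(a[130:230,200:300],(400,400),interpolation=cv2.INTER_CUBIC);B=cv2.resize(b[130:230,220:320],(400,400),interpolation=cv2.INTER_CUBIC)
cv2.imwrite("pics/a4.png",np.hstack([A,B]))
go(.463,.0451,.076,3.0746)
E
```

```text
clock: 5.12
position: [0.4608, 0.0405, 0.0979]
tool_rot: [-3.139, -0.003, 3.068]
force: [0.3, 0.9, -0.9]
grip_width: 0.0235
finger_force: 118.1
clock: 5.25
position: [0.4623, 0.0448, 0.0985]
tool_rot: [3.142, -0.001, 3.075]
force: [1.3, -0.1, -0.3]
grip_width: 0.0238
finger_force: 118.1
t 5.25 p [0.4623 0.0448 0.0985] rpy [ 3.142e+00 -1.000e-03  3.075e+00] F [ 1.3 -0.1 -0.3] w 0.0238 ff 118.12903046607971
shift [-0.009 -0.01   0.379] twist 0.01 q7 1.23
```

View pics/a4.png

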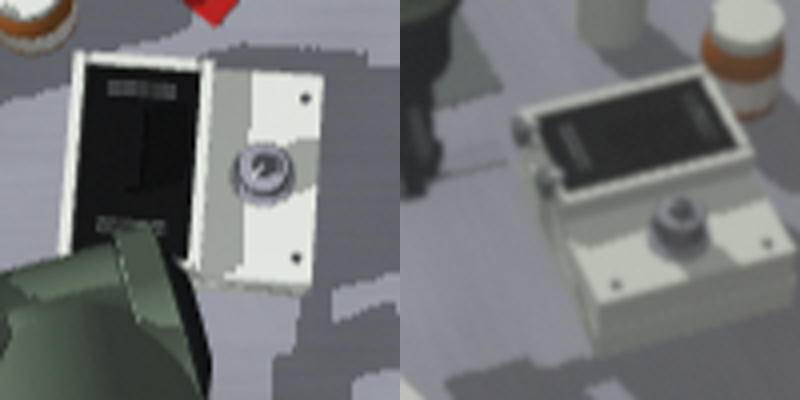

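```bash
python3 - <<'E'
from h import *
s=status.observe();p=s["position"];y=s["tool_rot"][2]-np.pi
def mon(x,yy,z,o=(.643,.033,-.067)):
    c,n=np.cos(o[2]),np.sin(o[2]);x/=1e3;yy/=1e3;return [o[0]+c*x-n*yy,o[1]+n*x+c*yy,z/1e3]
print("catch",proj("side",[mon(-80,28,97),mon(-80,-28,97)]).round(1).tolist())
c,n=np.cos(y),np.sin(y)
for d in(.073,.077):print("tip",proj("side",[p[0]+d*c+.012*n,p[1]+d*n-.012*c,p[2]+.007])[0].round(1))
for q in[(70,42,92),(70,-42,92),(-70,-42,92)]:print(proj("top",mon(*q)).round(1),proj("side",mon(*q)).round(1))
E
```

```text
catch [[250.6, 161.7], [256.5, 174.6]]
tip [245.8 170.9]
tip [247.1 170.6]
[[221.5 145.2]] [[294.4 148.9]]
[[250.3 147.3]] [[304.7 167.3]]
[[246.6 194.6]] [[261.2 178.2]]
```

```bash
python3 -m creep '[[0,0,0.2,0,0],[0,0,0.38,0,0],[0,0,0.38,0,0],[-0.2,0,0.38,0,0],[-0.4,0,0.38,0,0]]'; python3 -m creep '[[-0.1,0,0,0,0],[-0.2,0,0,0,0],[-0.3,0,0,0,0],[-0.4,0,0,0,0],[-0.4,0,0,0,0]]'
```

```text
clock: 5.98
position: [0.4878, 0.0431, 0.0764]
tool_rot: [3.141, 0.001, 3.075]
force: [0.2, -0.4, -1.0]
grip_width: 0.0239
finger_force: 119.8
clock: 6.6
position: [0.5107, 0.0415, 0.076]
tool_rot: [3.142, 0.0, 3.075]
force: [-0.5, -0.0, -0.9]
grip_width: 0.0237
finger_force: 119.8
```

```bash
python3 -m creep '[[0,0,-0.04,0,0],[0,0,-0.07,0,0],[0,0,-0.1,0,0]]'; python3 -m creep '[[0,0,-0.03,0,0],[0,0,-0.06,0,0],[0,0,-0.06,0,0]]'; python3 -m creep '[[0,0,-0.05,0,0],[0,0,-0.08,0,0],[0,0,-0.08,0,0]]'
```

```text
clock: 6.98
position: [0.5102, 0.0415, 0.0821]
tool_rot: [-3.142, -0.0, 3.075]
force: [1.8, 0.6, -4.8]
grip_width: 0.0236
finger_force: 119.7
clock: 7.35
position: [0.5104, 0.0415, 0.0859]
tool_rot: [3.142, 0.0, 3.075]
force: [-0.5, -0.1, -0.6]
grip_width: 0.0235
finger_force: 120.0
clock: 7.72
position: [0.5104, 0.0415, 0.0906]
tool_rot: [3.142, 0.0, 3.075]
force: [-0.3, 0.3, -1.4]
grip_width: 0.0237
finger_force: 120.0
```

```bash
python3 - <<'E'
from h import *
a=grab_frame("top");b=grab_frame("side")
A=cv2.resize(a[130:230,200:300],(400,400),interpolation=cv2.INTER_CUBIC);B=cv2.resize(b[140:200,230:310],(400,300),interpolation=cv2.INTER_CUBIC)
cv2.imwrite("pics/a5.png",cv2.resize(b[135:195,232:312],(800,600),interpolation=cv2.INTER_CUBIC))
E
```

```text
(no output)
```

View pics/a5.png

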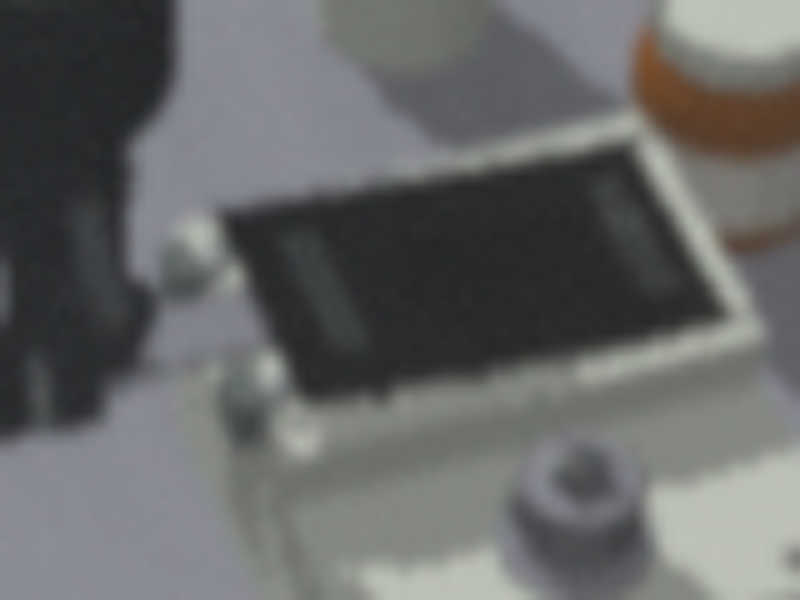

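The cover's notch edge is up above the rim and the catch balls (270,370 and 205,225) stand clear. I lift a little more to be sure, then lower and withdraw.

```bash
python3 -m creep '[[0,0,-0.05,0,0],[0,0,-0.06,0,0],[0,0,-0.06,0,0],[0,0,-0.06,0,0]]'; python3 -m creep '[[0,0,0.08,0,0],[0,0,0.14,0,0],[0,0,0.2,0,0],[0,0,0.2,0,0]]';python3 -m creep '[[0.3,0,0,0,0],[0.7,0,0,0,0],[1.1,0,0,0,0],[1.5,0,0,0,0],[1.5,0,0,0,0]]'; python3 - <<'E'
from h import *
b=grab_frame("side")
cv2.imwrite("pics/a6.png",cv2.resize(b[135:195,232:312],(800,600),interpolation=cv2.INTER_CUBIC))
s=st()
go(.49,.40,.12,s["tool_rot"][2])
E
```

```text
clock: 8.32
position: [0.5103, 0.0415, 0.0941]
tool_rot: [-3.142, 0.0, 3.075]
force: [-1.3, -0.0, -0.7]
grip_width: 0.0235
finger_force: 120.0
clock: 8.82
position: [0.5101, 0.0415, 0.0817]
tool_rot: [-3.141, -0.001, 3.075]
force: [-0.1, -0.1, -1.1]
grip_width: 0.0237
finger_force: 120.0
clock: 9.45
position: [0.4194, 0.0475, 0.0823]
tool_rot: [-3.141, -0.001, 3.076]
force: [1.3, 0.2, -0.7]
grip_width: 0.0237
finger_force: 120.0
t 9.5 p [0.4207 0.0477 0.0824] rpy [3.141e+00 1.000e-03 3.075e+00] F [ 0.1 -0.9 -0.7] w 0.0239 ff 119.99410271644592
shift [-0.764  5.936 -0.626] twist 0.0 q7 1.2
```

View pics/a6.png

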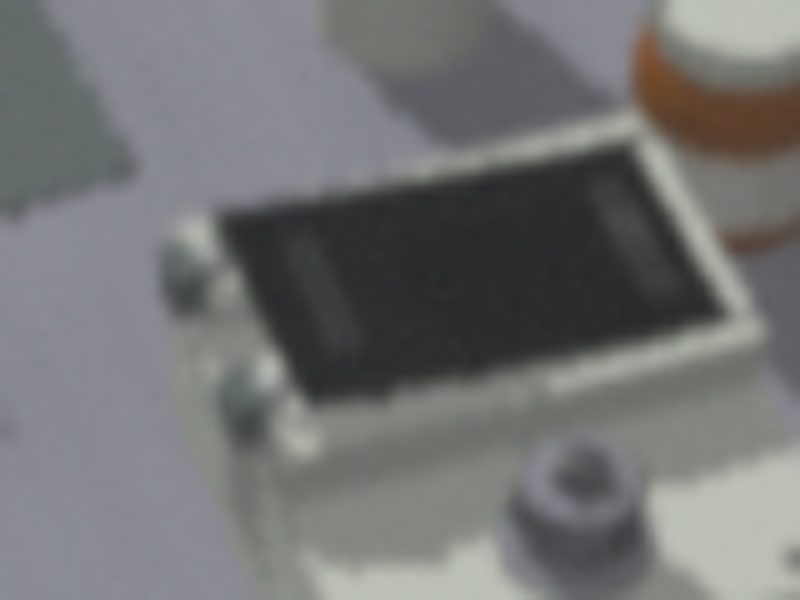

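The cover is propped ajar on the catches. I lay the tool on the far part of the mat.

```bash
python3 -m creep '[[-0.1,0.6,-0.6,0,0],[-0.2,1.6,-0.6,0,0],[-0.4,2.6,-0.6,0,0],[-0.5,3.6,-0.6,0,0],[-0.6,4.5,-0.6,0,0]]'; python3 -m creep '[[-0.16,0.7,0,0,0],[-0.16,1.35,0,0,0],[-0.16,1.35,0.5,0,0],[-0.16,1.35,1.2,0,0],[-0.16,1.35,1.2,0,0]]'; python3 -c "
from h import *
st();go(.488,.395,.011,3.075)"
```

```text
clock: 10.12
position: [0.4752, 0.3171, 0.1182]
tool_rot: [3.141, 0.001, 3.075]
force: [1.1, -0.6, -0.3]
grip_width: 0.0236
finger_force: 120.0
clock: 10.75
position: [0.4886, 0.3937, 0.0436]
tool_rot: [-3.138, -0.003, 3.075]
force: [-1.1, -0.3, -0.0]
grip_width: 0.024
finger_force: 120.1
t 10.75 p [0.4886 0.3937 0.0436] rpy [-3.138e+00 -3.000e-03  3.075e+00] F [-1.1 -0.3 -0. ] w 0.024 ff 120.1316499710083
shift [0.009 0.023 0.543] twist -0.0 q7 0.7
```

```bash
python3 -m creep '[[0,0,0.3,0,0],[0,0,0.5,0,0],[0,0,0.53,0,0],[0,0,0.53,0,0.8],[0,0,0.53,0,0.8]]'; python3 -m creep '[[0,0,0,0,0.8],[0,0,-0.5,0,0.6],[0,0,-1.4,0,0.5],[0,0,-2.3,0,0.5],[0,-0.2,-2.4,0,0.5]]' 60; python3 -c "
from h import *
st();go(.648,.0327,.16,3.0746)"
```

```text
clock: 11.38
position: [0.4897, 0.395, 0.0149]
tool_rot: [3.141, 0.001, 3.075]
force: [-0.2, -0.0, -0.3]
grip_width: 0.0592
finger_force: 0.0
clock: 12.0
position: [0.4898, 0.3844, 0.1623]
tool_rot: [3.137, 0.004, 3.076]
force: [-0.0, 0.1, -1.0]
grip_width: 0.0427
finger_force: 0.0
t 12.0 p [0.4898 0.3844 0.1623] rpy [3.137 0.004 3.076] F [-0.   0.1 -1. ] w 0.0427 ff 0.0
shift [-3.017 -5.675  0.024] twist 0.01 q7 0.72
```

```bash
python3 -m creep '[[0,-1,-0.2,0,0.5],[0,-2,-0.2,0,0.5],[0,-3,-0.2,0,0.5],[0,-4,-0.2,0,0.5],[0,-5,-0.2,0,0.5]]'; python3 -m creep '[[-1,-0.5,0,0,0.5],[-2,-0.7,0,0,0.5],[-2.9,-0.7,0,0,0.5],[-2.9,-0.7,0,0,0.5]]'; python3 - <<'E'
from h import *
st();go(.648,.0327,.102,3.0746)
b=grab_frame("side")
cv2.imwrite("pics/a7.png",cv2.resize(b[115:190,232:332],(800,600),interpolation=cv2.INTER_CUBIC))
E
```

```text
clock: 12.62
position: [0.468, 0.0813, 0.17]
tool_rot: [-3.141, -0.0, 3.075]
force: [1.9, -0.7, -0.3]
grip_width: 0.0425
finger_force: 0.0
clock: 13.12
position: [0.6416, 0.0288, 0.1688]
tool_rot: [-3.141, 0.0, 3.073]
force: [-1.5, 0.4, -0.2]
grip_width: 0.0425
finger_force: 0.0
t 13.12 p [0.6416 0.0288 0.1688] rpy [-3.141  0.     3.073] F [-1.5  0.4 -0.2] w 0.0425 ff 0.0
shift [-0.102  0.072  1.113] twist -0.01 q7 1.37
```

View pics/a7.png

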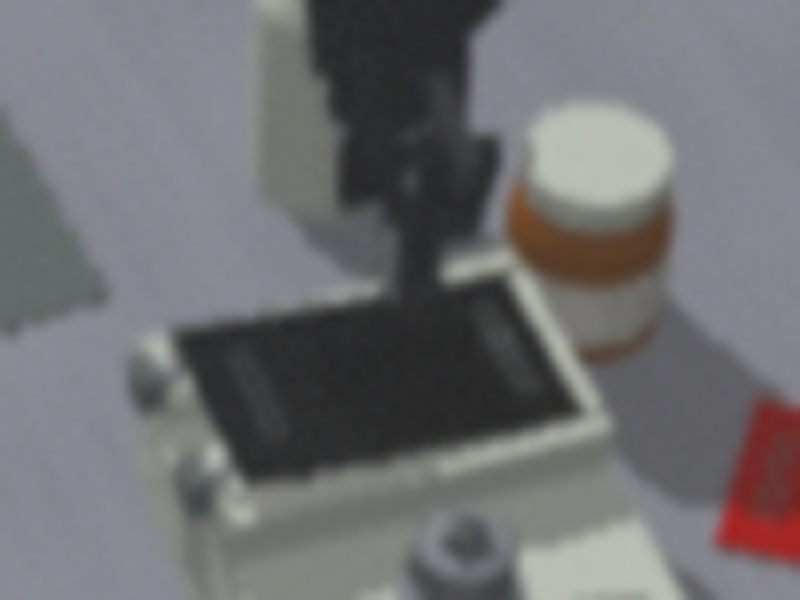

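Gripper centred above the propped black cover; I descend on the rib.

```bash
python3 -m creep '[[-0.1,0.07,0.5,0,0.5],[-0.1,0.07,0.9,0,0.5],[-0.1,0.07,1.08,0,0.5],[-0.1,0.07,1.08,0,0.5]]' 60; python3 -m creep '[[0,0,0,0,0],[0,0,0,0,0],[0,0,0,0,0],[0,0,0,0,0]]'; python3 -m creep '[[0,0,-0.15,0,0],[0,0,-0.4,0,0],[0,0,-0.8,0,0],[0,0,-1.2,0,0],[0,0,-1.2,0,0]]'
```

```text
clock: 13.68
position: [0.645, 0.0337, 0.1053]
tool_rot: [-3.141, -0.001, 3.075]
force: [-0.2, -0.3, 0.2]
grip_width: 0.0429
finger_force: 0.0
clock: 14.18
position: [0.646, 0.0337, 0.1063]
tool_rot: [3.141, 0.001, 3.075]
force: [-2.4, -1.1, 6.6]
grip_width: 0.0108
finger_force: 61.3
clock: 14.8
position: [0.6468, 0.0337, 0.1802]
tool_rot: [3.141, 0.004, 3.075]
force: [0.3, -0.6, -1.1]
grip_width: 0.0104
finger_force: 60.3
```

```bash
python3 -m creep '[[0.8,0.1,-0.2,0,0],[1.6,0.4,-0.2,0,0],[2.4,1,-0.2,0,0],[2.6,2,-0.2,0,0],[2.6,3,-0.2,0,0]]'; python3 - <<'E'
from h import *
st();go(.50,.265,.03,3.0746)
b=grab_frame("side")
cv2.imwrite("pics/a8.png",cv2.resize(b[85:185,190:322],(792,600),interpolation=cv2.INTER_CUBIC))
E
```

```text
clock: 15.42
position: [0.5012, 0.2252, 0.1899]
tool_rot: [3.142, 0.0, 3.075]
force: [1.8, -0.5, -0.1]
grip_width: 0.0104
finger_force: 60.3
t 15.43 p [0.5012 0.2252 0.1899] rpy [3.142 0.    3.075] F [ 1.8 -0.5 -0.1] w 0.0104 ff 60.290926694869995
shift [0.064 0.66  2.666] twist 0.0 q7 0.96
```

View pics/a8.png

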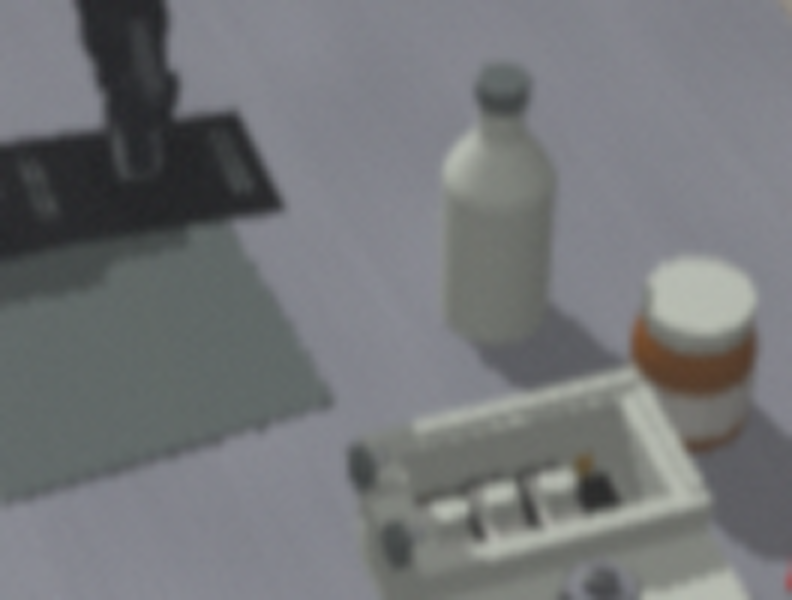

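The cover is held level. The bay shows three white tabs (450/500/555, ~500) and something dark in the fourth slot (598,490), to be checked. I place the cover on the mat.

```bash
python3 -m creep '[[0.06,0.66,0.6,0,0],[0.06,0.66,1.4,0,0],[0.06,0.66,2.2,0,0],[0.06,0.66,2.6,0,0],[0.06,0.66,2.6,0,0]]'; python3 -m creep '[[0,0,0.1,0,0],[0,0,0.2,0,0],[0,0,0.25,0,0],[0,0,0.25,0,0]]'
```

```text
clock: 16.1
position: [0.5, 0.2628, 0.0319]
tool_rot: [-3.14, -0.003, 3.075]
force: [0.2, 0.6, -1.6]
grip_width: 0.0104
finger_force: 60.3
clock: 16.6
position: [0.501, 0.2637, 0.0189]
tool_rot: [3.141, 0.0, 3.075]
force: [-4.0, -0.8, 5.2]
grip_width: 0.0104
finger_force: 61.3
```

```bash
python3 -m creep '[[0,0,0,0,0.5],[0,0,0,0,0.5],[0,0,0,0,0.5],[0,0,-0.5,0,0.5],[0,0,-1.5,0,0.5]]'; python3 -m creep '[[0,0,-0.8,0,0.4],[0,-1,-1.2,0,0.4],[0,-2,-1.2,0,0.4],[0.3,-3,-1.2,0,0.4],[0.6,-4,-1.2,0,0.4]]'; python3 - <<'E'
from h import *
st()
a=grab_frame("top");b=grab_frame("side")
A=cv2.resize(a[140:260,95:255],(400,300),interpolation=cv2.INTER_CUBIC);B=cv2.resize(b[105:195,170:310],(400,257),interpolation=cv2.INTER_CUBIC)
B2=cv2.resize(b[145:185,245:311],(800,300),interpolation=cv2.INTER_CUBIC)
cv2.imwrite("pics/a9.png",np.vstack([np.hstack([A,cv2.copyMakeBorder(B,0,43,0,0,cv2.BORDER_CONSTANT)]),B2]))
for n in("top","side"):
    for L in(silhouettes(n,"pack1"),):
        for d in L:print(n,round(d["p"],2),(np.array(d["extent"])*[512,384,512,384]).round(1).tolist())
E
```

```text
clock: 17.23
position: [0.5, 0.2628, 0.1079]
tool_rot: [-3.139, -0.003, 3.075]
force: [1.0, 0.2, 0.3]
grip_width: 0.0428
finger_force: 0.0
clock: 17.85
position: [0.4485, 0.0248, 0.1806]
tool_rot: [3.142, 0.001, 3.075]
force: [2.1, -1.0, -0.0]
grip_width: 0.0342
finger_force: 0.0
t 17.85 p [0.4485 0.0248 0.1806] rpy [3.142e+00 1.000e-03 3.075e+00] F [ 2.1 -1.  -0. ] w 0.0342 ff 0.0
top 0.7 [224.3, 164.6, 243.1, 172.9]
top 0.52 [225.5, 181.1, 245.1, 189.0]
top 0.5 [222.8, 172.5, 243.6, 183.5]
side 0.59 [258.4, 165.3, 272.8, 176.9]
side 0.57 [278.4, 161.4, 284.8, 171.9]
side 0.18 [324.6, 206.5, 391.4, 288.2]
```

View pics/a9.png

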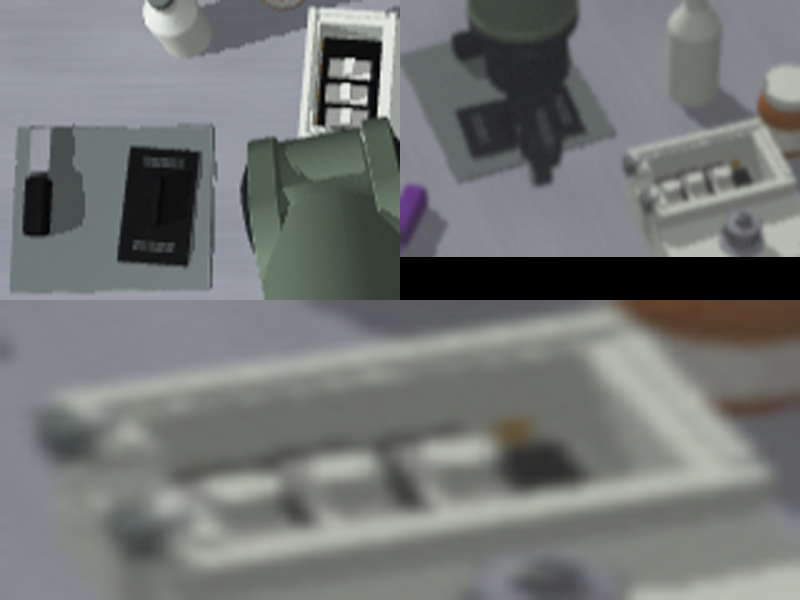

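Cover lies rib up at (160,205) on the mat with the tool at (38,205) beside it. Three packs stand in the bay; the far slot is empty. I locate the tabs.

```bash
python3 - <<'E'
from h import *
print(atz("top",[(234.6,166.8),(234.6,177),(234.6,186.8)],.075).round(4))
c,n=np.cos(-.067),np.sin(-.067)
for x in(-.045,-.015,.015,.045):
    w=[.643+c*x,.033+n*x];print(x,np.round(w,4),proj("top",[w[0],w[1],.078]).round(1))
go(.643+.015,.032,.13,3.0746)
# tray slots: along tray x, yaw .31
for k in(-.05,0,.05):print(np.round([.509+k*np.cos(.31),-.301+k*np.sin(.31)],3))
E
```

```text
[[0.6556 0.0319 0.075 ]
 [0.6251 0.0315 0.075 ]
 [0.596  0.0311 0.075 ]]
-0.045 [0.5981 0.036 ] [[232.9 185.9]]
-0.015 [0.628 0.034] [[233.7 175.8]]
0.015 [0.658 0.032] [[234.5 165.8]]
0.045 [0.6879 0.03  ] [[235.4 155.8]]
shift [-3.462  0.341  0.849] twist -0.01 q7 1.31
[ 0.461 -0.316]
[ 0.509 -0.301]
[ 0.557 -0.286]
```

```bash
python3 -m creep '[[-1,0.1,0,0,0.4],[-2,0.2,0,0,0.4],[-3,0.34,0,0,0.4],[-3.45,0.34,0.5,0,0.4],[-3.45,0.34,0.85,0,0.4]]' 40; python3 -c "
from h import *
st();go(.657,.032,.063,3.0746)"
```

```text
clock: 18.68
position: [0.6586, 0.035, 0.1272]
tool_rot: [3.141, -0.001, 3.077]
force: [-0.4, -0.5, -0.6]
grip_width: 0.0342
finger_force: 0.0
t 18.68 p [0.6586 0.035  0.1272] rpy [ 3.141e+00 -1.000e-03  3.077e+00] F [-0.4 -0.5 -0.6] w 0.0342 ff 0.0
shift [ 0.022 -0.052  1.071] twist 0.01 q7 1.37
```

```bash
python3 -m creep '[[0.02,-0.04,0.5,0,0.4],[0.02,-0.04,0.9,0,0.4],[0.02,-0.04,1.06,0,0.4],[0.02,-0.04,1.06,0,0.4],[0.02,-0.04,1.06,0,0]]'; python3 -m creep '[[0,0,0,0,0],[0,0,0,0,0],[0,0,0,0,0]]'; python3 -m creep '[[0,0,-0.5,0,0],[0,0,-1,0,0],[0,0,-1.6,0,0],[0,0,-1.6,0,0]]'; python3 -c "
from h import *
st();go(.557,-.286,.16,3.0746)"
```

```text
clock: 19.3
position: [0.6564, 0.0313, 0.0668]
tool_rot: [3.141, 0.001, 3.075]
force: [0.3, -0.0, -0.4]
grip_width: 0.0171
finger_force: 0.0
clock: 19.68
position: [0.6566, 0.0311, 0.067]
tool_rot: [3.141, 0.002, 3.075]
force: [0.0, 1.1, 6.3]
grip_width: 0.0106
finger_force: 41.2
clock: 20.18
position: [0.6573, 0.0309, 0.1651]
tool_rot: [3.141, 0.005, 3.075]
force: [-0.7, -0.9, -1.1]
grip_width: 0.0107
finger_force: 40.3
t 20.18 p [0.6573 0.0309 0.1651] rpy [3.141 0.005 3.075] F [-0.7 -0.9 -1.1] w 0.0107 ff 40.32926559448242
shift [ 1.315 -5.382  0.074] twist 0.0 q7 1.37
```

```bash
python3 -m creep '[[0.2,-0.9,0,0,0],[0.45,-1.8,0,0,0],[0.65,-2.7,0,0,0],[0.9,-3.6,0,0,0],[1.1,-4.5,0,0,0]]' 60; python3 -m creep '[[0.2,-0.85,0,0,0],[0.2,-0.85,0.6,0,0],[0.2,-0.85,1.2,0,0],[0.2,-0.85,1.6,0,0],[0.2,-0.85,1.6,0,0]]';python3 - <<'E'
from h import *
st();go(.557,-.286,.041,3.0746)
E
```

```text
clock: 20.8
position: [0.5709, -0.2357, 0.1615]
tool_rot: [3.141, -0.001, 3.075]
force: [0.5, 0.3, -0.4]
grip_width: 0.0098
finger_force: 63.3
clock: 21.42
position: [0.5554, -0.2837, 0.064]
tool_rot: [3.14, -0.003, 3.075]
force: [-0.0, 0.2, -0.3]
grip_width: 0.0097
finger_force: 63.3
t 21.43 p [ 0.5554 -0.2837  0.064 ] rpy [ 3.140e+00 -3.000e-03  3.075e+00] F [-0.   0.2 -0.3] w 0.0097 ff 63.33136796951294
shift [-0.031 -0.037  0.383] twist 0.0 q7 1.89
```

```bash
python3 -m creep '[[0,0,0.25,0,0],[0,0,0.38,0,0],[0,0,0.38,0,0],[0,0,0.38,0,0.4],[0,0,0.38,0,0.4]]'; python3 -m creep '[[0,0,0,0,0.4],[0,0,-0.6,0,0.4],[0,0,-1.5,0,0.4],[0,0,-2,0,0.4],[0,0,-2,0,0.4]]';python3 - <<'E'
from h import *
st();go(.628,.0325,.16,3.0746)
b=grab_frame("side")
cv2.imwrite("pics/a10.png",cv2.resize(b[200:340,220:400],(771,600),interpolation=cv2.INTER_CUBIC))
E
```

```text
clock: 22.05
position: [0.5569, -0.2843, 0.0436]
tool_rot: [-3.141, 0.001, 3.075]
force: [-0.6, -0.3, -0.7]
grip_width: 0.0345
finger_force: 0.0
clock: 22.68
position: [0.5577, -0.2847, 0.1657]
tool_rot: [-3.14, 0.004, 3.075]
force: [0.0, -0.1, -0.0]
grip_width: 0.0341
finger_force: 0.0
t 22.68 p [ 0.5577 -0.2847  0.1657] rpy [-3.14   0.004  3.075] F [ 0.  -0.1 -0. ] w 0.0341 ff 0.0
shift [-0.816  5.354  0.09 ] twist 0.0 q7 1.89
```

View pics/a10.png

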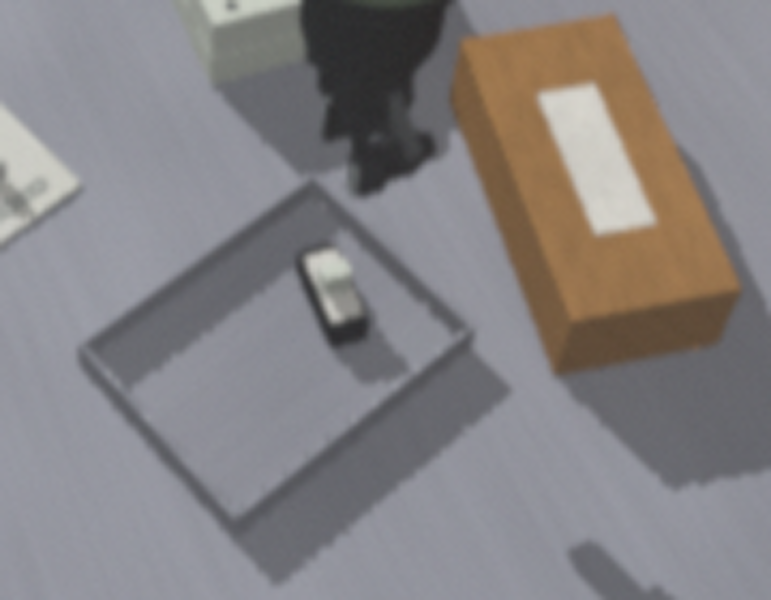

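The first pack stands upright in the tray at (335,295). Next the middle pack.

```bash
python3 -m creep '[[-0.15,1,0,0,0.4],[-0.3,2,0,0,0.4],[-0.45,3,0,0,0.4],[-0.6,4,0,0,0.4],[-0.8,5,0,0,0.4]]' 60; python3 -m creep '[[0,0.35,0,0,0.4],[0,0.35,0,0,0.4],[0,0.35,0.6,0,0.4],[0,0.35,0.6,0,0.4]]'; python3 -c "
from h import *
st();go(.627,.032,.066,3.0746)"
```

```text
clock: 23.35
position: [0.6241, 0.0139, 0.1619]
tool_rot: [-3.141, -0.002, 3.075]
force: [0.6, -0.7, -1.2]
grip_width: 0.0341
finger_force: 0.0
clock: 23.85
position: [0.6242, 0.0307, 0.1248]
tool_rot: [-3.14, -0.005, 3.073]
force: [0.0, -0.3, 0.6]
grip_width: 0.0337
finger_force: 0.0
t 23.85 p [0.6242 0.0307 0.1248] rpy [-3.14  -0.005  3.073] F [ 0.  -0.3  0.6] w 0.0337 ff 0.0
shift [-0.05   0.026  0.98 ] twist -0.01 q7 1.36
```

```bash
python3 -m creep '[[-0.03,0.02,0.4,0,0.4],[-0.03,0.02,0.8,0,0.4],[-0.03,0.02,0.97,0,0.4],[-0.03,0.02,0.97,0,0.4],[-0.03,0.02,0.97,0,0]]'; python3 -m creep '[[0,0,0,0,0],[0,0,0,0,0],[0,0,0,0,0]]'; python3 -m creep '[[0,0,-0.5,0,0],[0,0,-1,0,0],[0,0,-1.6,0,0],[0,0,-1.6,0,0]]'; python3 -c "
from h import *
st();go(.509,-.301,.16,3.0746)"
```

```text
clock: 24.48
position: [0.6283, 0.0337, 0.07]
tool_rot: [3.141, 0.001, 3.074]
force: [0.3, 0.1, -1.0]
grip_width: 0.0169
finger_force: 0.0
clock: 24.85
position: [0.6284, 0.0338, 0.0702]
tool_rot: [3.142, 0.002, 3.075]
force: [-1.4, -0.4, 6.5]
grip_width: 0.0099
finger_force: 58.9
clock: 25.35
position: [0.6292, 0.034, 0.1682]
tool_rot: [3.141, 0.005, 3.075]
force: [-0.5, 0.1, -1.3]
grip_width: 0.0098
finger_force: 59.0
t 25.35 p [0.6292 0.034  0.1682] rpy [3.141 0.005 3.075] F [-0.5  0.1 -1.3] w 0.0098 ff 59.006667137145996
shift [ 1.627 -5.705  0.124] twist 0.0 q7 1.36
```

```bash
python3 -m creep '[[0.3,-1,0,0,0],[0.6,-2,0,0,0],[0.9,-3,0,0,0],[1.2,-4,0,0,0],[1.6,-5,0,0,0]]'; python3 -m creep '[[0.03,-0.7,0,0,0],[0.03,-0.7,0.6,0,0],[0.03,-0.7,1.2,0,0],[0.03,-0.7,1.7,0,0],[0.03,-0.7,1.7,0,0]]';python3 - <<'E'
from h import *
st();go(.509,-.301,.0415,3.0746)
E
```

```text
clock: 25.98
position: [0.5122, -0.2583, 0.1647]
tool_rot: [-3.142, 0.0, 3.075]
force: [0.1, -0.6, -0.6]
grip_width: 0.0098
finger_force: 59.0
clock: 26.6
position: [0.5072, -0.2977, 0.061]
tool_rot: [3.14, -0.004, 3.075]
force: [0.5, 0.3, -1.8]
grip_width: 0.0101
finger_force: 59.0
t 26.6 p [ 0.5072 -0.2977  0.061 ] rpy [ 3.14  -0.004  3.075] F [ 0.5  0.3 -1.8] w 0.0101 ff 59.00015115737915
shift [-0.034 -0.054  0.325] twist 0.0 q7 1.95
```

```bash
python3 -m creep '[[0,0,0.2,0,0],[0,0,0.35,0,0],[0,0,0.35,0,0],[0,0,0.35,0,0.4],[0,0,0.35,0,0.4]]'; python3 -m creep '[[0,0,0,0,0.4],[0,0,-0.6,0,0.4],[0,0,-1.5,0,0.4],[0,0,-2,0,0.4],[0,0,-2,0,0.4]]';python3 -c "
from h import *
st();go(.598,.034,.16,3.0746)"
```

```text
clock: 27.22
position: [0.5088, -0.2985, 0.0423]
tool_rot: [-3.141, 0.001, 3.075]
force: [0.6, 0.4, -0.1]
grip_width: 0.0342
finger_force: 0.0
clock: 27.85
position: [0.5096, -0.2989, 0.1643]
tool_rot: [-3.14, 0.004, 3.075]
force: [-0.3, 0.0, -0.5]
grip_width: 0.034
finger_force: 0.0
t 27.85 p [ 0.5096 -0.2989  0.1643] rpy [-3.14   0.004  3.075] F [-0.3  0.  -0.5] w 0.034 ff 0.0
shift [-1.099  5.635  0.068] twist 0.0 q7 1.95
```

```bash
python3 -m creep '[[-0.2,1,0,0,0.4],[-0.4,2,0,0,0.4],[-0.6,3,0,0,0.4],[-0.8,4,0,0,0.4],[-1.1,5,0,0,0.4]]' 60; python3 -m creep '[[0,0.63,0,0,0.4],[0,0.63,0,0,0.4],[0,0.63,0.5,0,0.4],[0,0.63,0.5,0,0.4],[0,0.63,0.5,0,0.4]]'; python3 -c "
from h import *
st();go(.597,.034,.066,3.0746)"
```

```text
clock: 28.48
position: [0.5942, -0.0016, 0.1611]
tool_rot: [-3.141, -0.001, 3.075]
force: [0.5, -1.1, -0.6]
grip_width: 0.0344
finger_force: 0.0
clock: 29.1
position: [0.597, 0.0335, 0.1323]
tool_rot: [-3.141, -0.0, 3.074]
force: [0.2, -0.3, 0.3]
grip_width: 0.0343
finger_force: 0.0
t 29.1 p [0.597  0.0335 0.1323] rpy [-3.141 -0.     3.074] F [ 0.2 -0.3  0.3] w 0.0343 ff 0.0
shift [0.    0.008 1.105] twist -0.0 q7 1.35
```

```bash
python3 -m creep '[[0,0,0.4,0,0.4],[0,0,0.8,0,0.4],[0,0,1.08,0,0.4],[0,0,1.08,0,0.4],[0,0,1.08,0,0]]'; python3 -m creep '[[0,0,0,0,0],[0,0,0,0,0],[0,0,0,0,0]]'; python3 -m creep '[[0,0,-0.5,0,0],[0,0,-1,0,0],[0,0,-1.6,0,0],[0,0,-1.6,0,0]]'; python3 -c "
from h import *
st();go(.461,-.316,.16,3.0746)"
```

```text
clock: 29.72
position: [0.5974, 0.0341, 0.068]
tool_rot: [3.141, 0.001, 3.075]
force: [0.1, 0.1, -0.2]
grip_width: 0.0173
finger_force: 0.0
clock: 30.1
position: [0.5975, 0.0342, 0.0682]
tool_rot: [3.141, 0.002, 3.075]
force: [-1.2, -0.5, 7.1]
grip_width: 0.0099
finger_force: 59.5
clock: 30.6
position: [0.5983, 0.0343, 0.1661]
tool_rot: [3.141, 0.005, 3.075]
force: [-0.3, -0.8, -1.8]
grip_width: 0.01
finger_force: 58.9
t 30.6 p [0.5983 0.0343 0.1661] rpy [3.141 0.005 3.075] F [-0.3 -0.8 -1.8] w 0.01 ff 58.87137830257416
shift [ 1.894 -5.978  0.087] twist 0.0 q7 1.35
```

```bash
python3 -m creep '[[0.3,-1,0,0,0],[0.7,-2,0,0,0],[1,-3,0,0,0],[1.4,-4,0,0,0],[1.8,-5,0,0,0]]'; python3 -m creep '[[0.1,-0.97,0,0,0],[0.1,-0.97,0.6,0,0],[0.1,-0.97,1.2,0,0],[0.1,-0.97,1.7,0,0],[0.1,-0.97,1.7,0,0]]';python3 - <<'E'
from h import *
st();go(.461,-.316,.0395,3.0746)
E
```

```text
clock: 31.22
position: [0.4708, -0.2535, 0.1628]
tool_rot: [3.142, -0.0, 3.075]
force: [2.2, -1.1, -0.6]
grip_width: 0.0097
finger_force: 58.9
clock: 31.85
position: [0.4609, -0.3089, 0.0593]
tool_rot: [3.14, -0.004, 3.075]
force: [0.2, -0.5, -0.3]
grip_width: 0.0099
finger_force: 59.0
t 31.85 p [ 0.4609 -0.3089  0.0593] rpy [ 3.14  -0.004  3.075] F [ 0.2 -0.5 -0.3] w 0.0099 ff 58.957260847091675
shift [-0.011 -0.118  0.329] twist 0.0 q7 2.01
```

```bash
python3 -m creep '[[0,-0.05,0.2,0,0],[0,-0.05,0.35,0,0],[0,-0.05,0.35,0,0],[0,-0.05,0.35,0,0.4],[0,-0.05,0.35,0,0.4]]'; python3 -m creep '[[0,0,0,0,0.4],[0,0,-0.6,0,0.4],[0,0,-1.5,0,0.4],[0,0,-2,0,0.4],[0,0,-2,0,0.4]]';python3 - <<'E'
from h import *
st();go(.638,-.0585,.16,3.9)
a=grab_frame("top");b=grab_frame("side")
A=cv2.resize(a[140:270,210:390],(400,289),interpolation=cv2.INTER_CUBIC);B=cv2.resize(b[145:335,210:400],(400,400),interpolation=cv2.INTER_CUBIC)
cv2.imwrite("pics/a11.png",np.hstack([cv2.copyMakeBorder(A,0,111,0,0,cv2.BORDER_CONSTANT),B]))
m=sil("top","screw",(265,172));print(rect(m)[0] if m is not None else None)
E
```

```text
clock: 32.48
position: [0.4622, -0.3127, 0.0405]
tool_rot: [-3.141, 0.001, 3.075]
force: [1.1, -0.2, -0.4]
grip_width: 0.034
finger_force: 0.0
clock: 33.1
position: [0.4629, -0.3133, 0.1624]
tool_rot: [-3.14, 0.004, 3.075]
force: [-0.2, 0.9, -0.7]
grip_width: 0.0338
finger_force: 0.0
t 33.1 p [ 0.4629 -0.3133  0.1624] rpy [-3.14   0.004  3.075] F [-0.2  0.9 -0.7] w 0.0338 ff 0.0
shift [-2.628  4.431  0.043] twist -5.91 q7 2.01
((265.0, 171.5), (13.0, 12.0), 90.0)
```

View pics/a11.png

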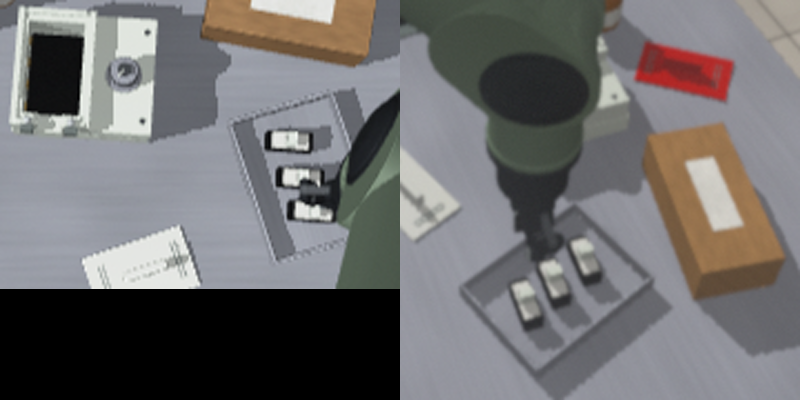

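All three packs stand in the tray and the bay is empty; screw at crop (125,72).

```bash
python3 -m creep '[[-0.3,0.9,0,0,0.6],[-0.8,1.8,0,-1,0.6],[-1.3,2.7,0,-2.2,0.6],[-2,3.6,0,-3.4,0.6],[-2.6,4.4,0,-4.6,0.6]]' 50; python3 - <<'E'
from h import *
st();print(atz("top",(265.3,171.7),.097),tri((265.3,171.8),(289.5,186)))
go(.6385,-.0585,.12,3.9)
E
```

```text
clock: 33.88
position: [0.6336, -0.0604, 0.1588]
tool_rot: [3.141, -0.001, -2.561]
force: [0.9, -0.4, -0.1]
grip_width: 0.0515
finger_force: 0.0
t 33.88 p [ 0.6336 -0.0604  0.1588] rpy [ 3.141e+00 -1.000e-03 -2.561e+00] F [ 0.9 -0.4 -0.1] w 0.0515 ff 0.0
[[ 0.6364929  -0.05734731  0.097     ]] [ 0.63889112 -0.05762408  0.08375546]
shift [-0.087 -0.018  0.647] twist -1.27 q7 2.06
```

```bash
python3 -m creep '[[-0.06,0,0.3,-1.2,0.6],[-0.06,0,0.5,-1.2,0.6],[-0.06,0,0.5,-1.2,0.6]]'; python3 -c "
from h import *
st();go(.637,-.058,.074,3.9)"
```

```text
clock: 34.25
position: [0.6347, -0.0613, 0.1286]
tool_rot: [3.14, -0.002, -2.404]
force: [0.4, -0.5, 0.2]
grip_width: 0.0511
finger_force: 0.0
t 34.25 p [ 0.6347 -0.0613  0.1286] rpy [ 3.140e+00 -2.000e-03 -2.404e+00] F [ 0.4 -0.5  0.2] w 0.0511 ff 0.0
shift [-0.067  0.013  0.909] twist -0.15 q7 2.19
```

```bash
python3 -m creep '[[-0.05,0.01,0.15,0,0.6],[-0.05,0.01,0.15,0,0.6],[-0.05,0.01,0.4,0,0.6],[-0.05,0.01,0.7,0,0.6],[-0.05,0.01,0.9,0,0.6]]'; python3 -m creep '[[0,0,0,0,0.6],[0,0,0,0,0]]'; python3 -m creep '[[0,0,0,0,0],[0,0,0,0,0],[0,0,0,0,0]]'; python3 -c "
from h import *
print(st()['moment'])"
```

```text
clock: 34.88
position: [0.6371, -0.0578, 0.0743]
tool_rot: [3.141, -0.001, -2.399]
force: [0.8, 0.3, -0.5]
grip_width: 0.0513
finger_force: 0.0
clock: 35.12
position: [0.638, -0.0578, 0.0763]
tool_rot: [-3.141, 0.0, -2.399]
force: [-3.5, 0.1, 16.4]
grip_width: 0.0346
finger_force: 46.5
clock: 35.5
position: [0.638, -0.0578, 0.0765]
tool_rot: [-3.141, 0.0, -2.398]
force: [-1.9, 0.5, 4.5]
grip_width: 0.0346
finger_force: 50.3
t 35.5 p [ 0.638  -0.0578  0.0765] rpy [-3.141  0.    -2.398] F [-1.9  0.5  4.5] w 0.0346 ff 50.25441527366638
[ 0.00060956  0.2656766  -0.04135327]
```

Screw gripped (34.6 mm). Turn clockwise.

```bash
python3 -m creep '[[0,0,0,1.2,0],[0,0,0,2.4,0],[0,0,0,3.6,0],[0,0,0,4.8,0],[0,0,0,6,0]]'; python3 -m creep '[[0,0,0,1.2,0],[0,0,0,2.4,0],[0,0,0,3.6,0],[0,0,0,4.8,0],[0,0,0,6,0]]';python3 -m creep '[[0,0,0,1.2,0],[0,0,0,2.4,0],[0,0,0,3.6,0],[0,0,0,4.8,0],[0,0,0,6,0]]';  python3 -c "
from h import *
print(st()['moment'])"
```

```text
clock: 36.12
position: [0.6382, -0.0584, 0.0765]
tool_rot: [-3.141, 0.001, 3.041]
force: [0.3, -3.2, 1.7]
grip_width: 0.0348
finger_force: 50.3
clock: 36.75
position: [0.6378, -0.059, 0.0765]
tool_rot: [-3.141, 0.001, 2.203]
force: [-3.3, -6.5, 1.7]
grip_width: 0.0344
finger_force: 50.4
clock: 37.38
position: [0.6372, -0.0592, 0.0765]
tool_rot: [-3.141, 0.001, 1.365]
force: [-7.2, -5.7, 5.4]
grip_width: 0.0345
finger_force: 50.7
t 37.38 p [ 0.6372 -0.0592  0.0765] rpy [-3.141e+00  1.000e-03  1.365e+00] F [-7.2 -5.7  5.4] w 0.0345 ff 50.74470520019531
[-1.33250179  1.549394    0.10737803]
```

```bash
for i in 1; do python3 -m creep '[[0,0,0,0.8,0],[0,0,0,1.6,0],[0,0,0,2.4,0]]'; done; python3 -c "
from h import *
print(st()['moment'])";  python3 -m creep '[[0,0,0,0.8,0],[0,0,0,1.6,0],[0,0,0,2.4,0]]'; python3 -c "
from h import *
print(st()['moment'])"
```

```text
clock: 37.75
position: [0.637, -0.0591, 0.0765]
tool_rot: [-3.141, 0.001, 1.032]
force: [-8.3, -5.5, 8.0]
grip_width: 0.0344
finger_force: 50.9
t 37.75 p [ 0.637  -0.0591  0.0765] rpy [-3.141e+00  1.000e-03  1.032e+00] F [-8.3 -5.5  8. ] w 0.0344 ff 50.86407780647278
[-1.14022362  1.84433384  0.07675394]
clock: 38.12
position: [0.64, -0.0561, 0.0766]
tool_rot: [3.14, -0.004, 0.7]
force: [18.7, 11.0, -4.8]
grip_width: 0.0341
finger_force: 50.2
t 38.12 p [ 0.64   -0.0561  0.0766] rpy [ 3.14  -0.004  0.7  ] F [18.7 11.  -4.8] w 0.0341 ff 50.21013915538788
[ 2.35005464 -4.14402493  0.94671793]
```

```bash
python3 -m creep '[[0,0,0,0.6,0],[0,0,0,1,0],[0,0,0,1,0]]'; python3 -c "
from h import *
print(st()['moment'])"; python3 -m creep '[[0,0,0,0,0.52],[0,0,0,0,0.52],[0,0,-0.5,0,0.55],[0,0,-1.2,0,0.55],[0,0,-1.6,0,0.55]]'; python3 -m creep '[[0,-1,0,0,0.55],[0,-2,0,0,0.55],[0,-3,0,0,0.55]]'; python3 - <<'E'
from h import *
st()
a=grab_frame("top");b=grab_frame("side")
o=cv2.imread("pics/t0.png")
f=lambda i,s:cv2.resize(i,s,interpolation=cv2.INTER_CUBIC)
cv2.imwrite("pics/a12.png",np.vstack([np.hstack([f(o[160:185,252:280],(260,232)),f(a[160:185,252:280],(260,232)),f(b[172:200,276:304],(280,232))]),np.hstack([f(a[130:270,90:390],(480,224)),f(b[100:340,150:400],(320,224))])]))
E
```

```text
clock: 38.5
position: [0.639, -0.0574, 0.0766]
tool_rot: [3.14, -0.002, 0.562]
force: [6.4, 1.9, 4.9]
grip_width: 0.0346
finger_force: 51.4
t 38.5 p [ 0.639  -0.0574  0.0766] rpy [ 3.14e+00 -2.00e-03  5.62e-01] F [6.4 1.9 4.9] w 0.0346 ff 51.37311637401581
[ 0.35846001 -1.27165125  0.1508513 ]
clock: 39.12
position: [0.6379, -0.0581, 0.1739]
tool_rot: [3.141, -0.001, 0.562]
force: [-0.2, 0.4, 0.0]
grip_width: 0.0468
finger_force: 0.0
clock: 39.5
position: [0.5405, 0.0959, 0.172]
tool_rot: [-3.141, 0.0, 0.562]
force: [0.8, 0.6, 0.4]
grip_width: 0.047
finger_force: 0.0
t 39.5 p [0.5405 0.0959 0.172 ] rpy [-3.141  0.     0.562] F [0.8 0.6 0.4] w 0.047 ff 0.0
```

View pics/a12.png

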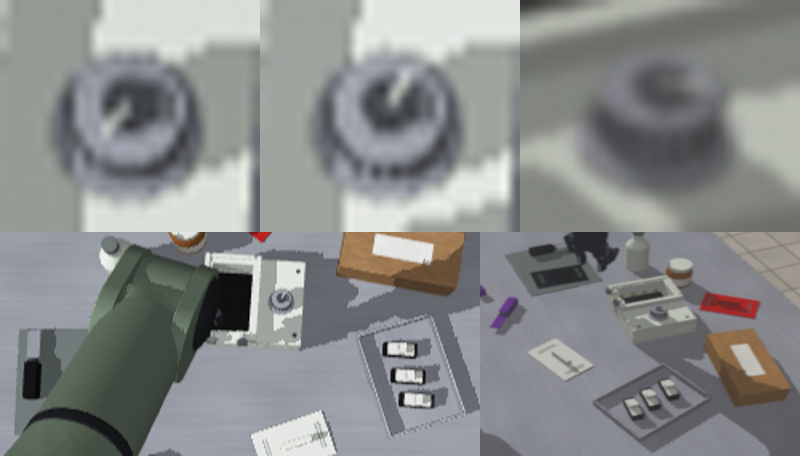

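The pointer went from lower left (115,125) to upper right (402,85), about 3.1 rad clockwise. The end torque was ambiguous, so I regrip and check against the stop.

```bash
python3 -m creep '[[0,1,0,-1,0.65],[0,2,0,-2,0.65],[0,3,0,-3.2,0.65],[0,3,0,-4.5,0.65],[0,3,0,-5.5,0.65]]' 60; python3 -c "
from h import *
st();go(.638,-.0582,.074,1.33)"
```

```text
clock: 40.22
position: [0.6375, -0.0591, 0.1717]
tool_rot: [-3.141, 0.0, 1.333]
force: [-0.6, 0.5, -0.4]
grip_width: 0.0553
finger_force: 0.0
t 40.23 p [ 0.6375 -0.0591  0.1717] rpy [-3.141  0.     1.333] F [-0.6  0.5 -0.4] w 0.0553 ff 0.0
shift [0.017 0.005 1.629] twist 0.02 q7 0.13
```

```bash
python3 -m creep '[[0.01,0,0.6,0,0.65],[0.01,0,1.2,0,0.65],[0.01,0,1.61,0,0.65],[0.01,0,1.61,0,0.65],[0.01,0,1.61,0,0]]'; python3 -m creep '[[0,0,0,0,0],[0,0,0,0,0],[0,0,0,0,0]]'; python3 -c "
from h import *
print(st()['moment'])"; python3 -m creep '[[0,0,0,0.6,0],[0,0,0,1.2,0]]'; python3 -c "
from h import *
print(st()['moment'])"; python3 -m creep '[[0,0,0,0.6,0],[0,0,0,1.2,0]]'; python3 -c "
from h import *
print(st()['moment'])"; python3 -m creep '[[0,0,0,0.6,0],[0,0,0,0.6,0]]'; python3 -c "
from h import *
print(st()['moment'])"
```

```text
clock: 40.85
position: [0.6383, -0.0575, 0.0765]
tool_rot: [3.141, -0.0, 1.329]
force: [0.1, 0.4, 0.7]
grip_width: 0.0381
finger_force: 0.0
clock: 41.22
position: [0.6377, -0.0573, 0.077]
tool_rot: [-3.142, -0.0, 1.33]
force: [-7.3, -0.3, 7.8]
grip_width: 0.0337
finger_force: 59.3
t 41.23 p [ 0.6377 -0.0573  0.077 ] rpy [-3.142 -0.     1.33 ] F [-7.3 -0.3  7.8] w 0.0337 ff 59.26327049732208
[0.07946369 1.57468261 0.04820504]
clock: 41.48
position: [0.6369, -0.0595, 0.077]
tool_rot: [3.142, 0.003, 1.159]
force: [-15.0, -17.3, 8.8]
grip_width: 0.0343
finger_force: 59.6
t 41.48 p [ 0.6369 -0.0595  0.077 ] rpy [3.142e+00 3.000e-03 1.159e+00] F [-15.  -17.3   8.8] w 0.0343 ff 59.647042751312256
[-3.67079146  3.29133564  0.90371819]
clock: 41.72
position: [0.6366, -0.0597, 0.0769]
tool_rot: [-3.142, 0.003, 0.991]
force: [-3.1, 3.6, 3.6]
grip_width: 0.0341
finger_force: 59.4
t 41.73 p [ 0.6366 -0.0597  0.0769] rpy [-3.142e+00  3.000e-03  9.910e-01] F [-3.1  3.6  3.6] w 0.0341 ff 59.38439905643463
[0.77246712 0.71503269 0.42457762]
clock: 41.98
position: [0.6374, -0.0584, 0.0768]
tool_rot: [3.141, 0.001, 0.909]
force: [-8.4, -5.7, 5.4]
grip_width: 0.0342
finger_force: 59.8
t 41.98 p [ 0.6374 -0.0584  0.0768] rpy [3.141e+00 1.000e-03 9.090e-01] F [-8.4 -5.7  5.4] w 0.0342 ff 59.77752149105072
[-1.15425502  1.66264959  0.56361529]
```

Immediate resistance (0.9 N m), versus 0.1 while it turned freely, so the screw is seated. Release, clear, final look.

```bash
python3 -m creep '[[0,0,0,0,0.65],[0,0,0,0,0.65],[0,0,-0.5,0,0.65],[0,0,-1.2,0,0.65],[0,0,-1.8,0,0.65]]'; python3 -m creep '[[-0.8,0,0,0,0.65],[-1.6,0,0,0,0.65],[-2.4,0,0,0,0.65],[-3.2,0,-0.2,0,0.65],[-4,0,-0.3,0,0.65]]'; python3 - <<'E'
from h import *
st()
a=grab_frame("top");b=grab_frame("side")
f=lambda i,s:cv2.resize(i,s,interpolation=cv2.INTER_CUBIC)
cv2.imwrite("pics/a13.png",np.vstack([np.hstack([f(a[130:270,90:390],(500,234)),f(a[160:185,252:280],(300,234))]),f(b[95:335,150:400],(800,360))]))
E
```

```text
clock: 42.6
position: [0.6381, -0.0572, 0.1854]
tool_rot: [3.141, -0.001, 0.911]
force: [0.7, -0.2, -0.0]
grip_width: 0.0556
finger_force: 0.0
clock: 43.22
position: [0.4901, -0.2479, 0.2024]
tool_rot: [3.14, -0.001, 0.911]
force: [0.8, -0.5, -0.8]
grip_width: 0.0555
finger_force: 0.0
t 43.23 p [ 0.4901 -0.2479  0.2024] rpy [ 3.14e+00 -1.00e-03  9.11e-01] F [ 0.8 -0.5 -0.8] w 0.0555 ff 0.0
```

View pics/a13.png

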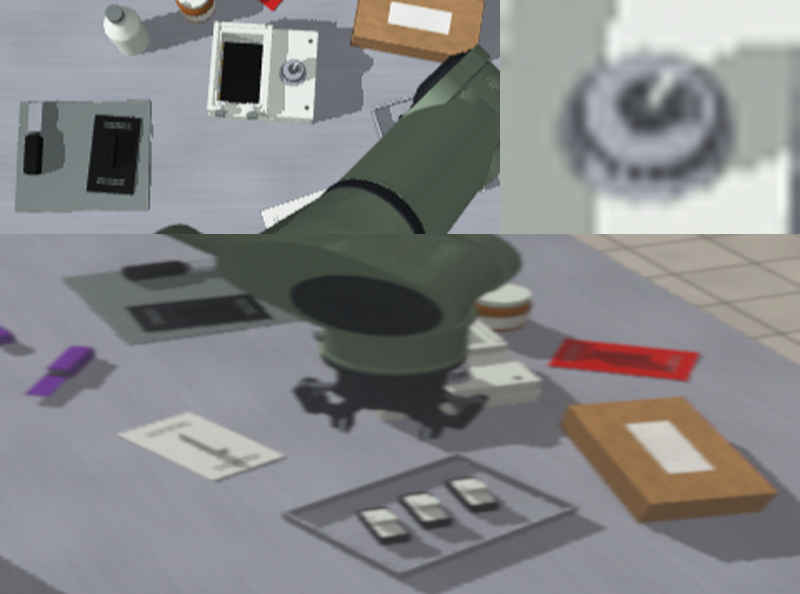

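The final picture shows the cover rib up (115,155) and the tool (33,153) on the mat, three packs upright in the tray, and the screw pointer unchanged at the stop. The bottle, jar and box are in place.

```bash
python3 -m creep '[[0,0,0,0,0.65],[0,0,0,0,0.65]]'; python3 -c "
from h import *
print(bot.job_done())"
```

```text
clock: 43.58
position: [0.4915, -0.2458, 0.2014]
tool_rot: [-3.141, -0.0, 0.912]
force: [-0.0, -0.4, -1.4]
grip_width: 0.0554
finger_force: 0.0
the job is handed in; nothing more can be done
None
```

I handed the job in at 43.6 s, but the call returned no verdict: the cover (rib up) and pry tool lie on the mat, all three packs found stand tab up in the tray, the screw came up against its stop, and the bottle, jar and glove box look undisturbed.

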